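Seat the locating pin in the bore of the XY stage

TASK

Take the slim-headed steel locating pin out of its rest, feel for the square-edged blind bore in the block on top of the XY stage with light pressure, and, still holding the pin, press it straight in until its collar sits flush on the block; then let go. Never lean hard on the stage, and leave the mushroom-headed plug in the rest and the dropper bottle, petri dish and timer where they are.

Things in the scene. Friction and masses are not known exactly. Their poses are not given: they have to be found in the camera images.
- pin: loose bright steel locating pin, about 90 g, round about its z axis (up as it stands). Origin: centre of the collar's underside. Collar 24 mm diameter, z 0 to 4 mm; slim plain head 18 mm diameter, z 4 to 38 mm, to be gripped; shank 14 mm diameter, 26 mm long below the origin. Starts upright in a hole of the rest, collar on the rest's top.
- pin_foot (a point): centre of the flat foot of the pin's shank (square edge, no chamfer), 26 mm below the pin's origin
- plug: stop plug, loose, steel, same shank and collar as the pin but with a wide flat mushroom head 38 mm diameter, 16 mm tall; origin at the centre of the underside of the collar; it stands in the other hole of the rest and stays there
- rest: grey plastic block fixed on the worktop, 50 (x) x 130 (y) x 34 mm high, with two 19 mm holes 30 mm deep at y = +35 and -35 mm on its centre line, in which pin and plug stand loosely (either may be in either hole); origin at the centre of its underside, z up
- stage: XY stage fixed on the worktop, origin at the centre of the base's underside, z up: dark steel base 100 x 100 x 12 mm; two stacked aluminium carriages, locked (they do not move), the upper a block 60 x 60 x 36 mm whose flat top face is 61 mm above the worktop. Thumb screws at its +x and +y sides, well below the face. More than 35 N in all (downward plus sideways) from pin or robot marks it.
- stage_face (a point): on the base's vertical axis at the height of the block's top face. The block has a vertical blind bore at its centre: 15.5 mm diameter, 31 mm deep, square unchamfered edge. As the carriages are locked off centre, the true bore (not tracked) lies up to 4 mm from this point in stage x and up to 4 mm in stage y. Collar flush: the pin's origin is at this height.
- dropper_bottle: small brown dropper bottle, 38 mm diameter, 78 mm tall, bystander; origin at the centre of its underside
- petri_1: petri dish, 62 mm diameter, 15 mm high, bystander; origin at the centre of its underside
- timer: white bench timer, 66 x 62 x 18 mm, bystander; origin at the centre of its underside
- bore_balls (a point): point on the base's axis 13 mm below the top face: at this depth two spring balls in the bore wall grip the shank. Passing them takes a push of some 2 to 4 N, then 1 to 2 N of friction remain, so the pin has to be pushed home, not dropped
Things that resemble listed ones, but are neither listed nor needed, are in the scene too. There is more than one size of the stage; the job needs the larger. Leave any purple look-alike of the plug alone.

How it is judged:
On the way, in this order (a step that is already met when the one before it is completed fails the run):
1. the pin is lifted out of the rest and held (height (world z) of pin_foot above 0.045 m and contact force between pin and the fingers above 0.5 N), for 0.2 s.
2. the pin's foot is at least 3 mm inside the bore, the pin upright and still held (z of pin_foot in the frame of stage_face below -0.003 m and horizontal distance between pin_foot and stage_face below 0.007 m and angle between pin's own z axis and vertical below 0.15 rad and contact force between pin and the fingers above 0.5 N), for 0.1 s.
3. the pin is pressed home while held: collar on the face within 1.5 mm (z of pin in the frame of stage_face below 0.0015 m and horizontal distance between pin and stage_face below 0.007 m and contact force between pin and the fingers above 0.5 N), for 0.1 s.
At the end, for the whole second after the job is handed in: The pin stands at rest in the bore of the stage, collar flush on the block (within 1.5 mm), upright within 0.06 rad, released; the plug still stands in the rest and the bystanders are where they were (within 20 mm) (z of pin in the frame of stage_face below 0.0015 m and horizontal distance between pin and stage_face below 0.007 m and angle between pin's own z axis and vertical below 0.06 rad and linear speed of pin below 0.01 m/s and angle between plug's own z axis and vertical below 0.15 rad and distance of plug from where it was at the start of the episode below 0.015 m); the robot touches nothing.
It fails at once if the pin is pressed on the stage with more than 35 N (contact force between pin and stage above 35 N).
It fails at once if the robot leans on the stage with more than 35 N (contact force between any of the arm, the fingers and stage above 35 N).
It fails at once if the plug is taken out or displaced by more than 15 mm (distance of plug from where it was at the start of the episode above 0.015 m).
It fails at once if a bystander is displaced by more than 20 mm (distance of any of dropper_bottle, petri_1, timer from where it was at the start of the episode above 0.02 m).
It also fails if it takes over 72 s, if anything falls off the work surface, if the arm or the gripper's body presses on something with over 40 N, if the wrist force passes 120 N, or if a joint passes its speed limit or range.

ROBOT

A 7-joint arm with a two-finger parallel gripper is mounted at the origin on a cart in front of the work surface, level with it; the furniture and walls round the work are solid. World frame = base frame: x ahead of the robot, y to its left, z up, the work surface at z = 0. Lengths are in m, angles in rad, forces in N, time in s.
With the tool pointing down it reaches from about 0.35 to 0.9 m from the base axis. Payload 8.1 kg.
Tool frame: the origin (TCP) lies midway between the tips of the shut fingers; the grasp point (between the pads) lies arm.tcp_to_grasp behind it (arm.tcp_to_grasp is the distance from the TCP to the grasp point, in m); z points along the fingers, y is the line along which they close (so a half turn about z gives the same grasp; the last joint's range is limited). The gripper opens to 92 mm and grips with 3 to 60 N. Pads are 19 mm wide; open, the fingers measure 130 mm over their backs; the gripper's body (75 mm by 190 mm) begins 47 mm behind the grasp point.
Start: joints at [1.14, 0.434, 0.025, 1.573, -0.012, 1.134, -0.075], TCP at [0.201, -0.592, 0.227] pointing down, gripper open.
Joint ranges: [-2.62, 2.62], [-0.44, 2.09], [-1.27, 1.32], [0.08, 2.57], [-1.32, 4.46], [0.12, 2], [-2.74, 2.74]. Speed limits (rad/s): [2.22, 2.22, 3.01, 3.01, 3.14, 3.14, 3.14].

INTERFACE

Orientations are given as a rotation vector (axis times angle).
In Python, from cell import observe, get_image, arm gives the robot as it stands. The module is installed in compiled form; this text tells all that it offers.
- The arm moves only by the tool drive_tool, never from a script. Its argument "steps" is a list of rows, each a list of 5 numbers: the closure, from 0 (fully open) to 1 (shut), then the shift along the world's x, y, z in mm, then the turn about the world's z in rad. In form: [[hand, x, y, z, roll], ...]. A call has 1 to 20 rows; each row shifts and turns the commanded pose from where the row before left it; what a row does not reach is not made up. A row lasts 1/12 s, in which the tool goes at most 41.7 mm and 7.16 degrees, less where a joint would pass 70% of its speed; a pose out of reach is approached as far as the arm can. A call with a gripper value outside its range is refused whole. The fingers move at their own pace and stop on an object; "grip_force" is the grip in N (left out, the last holds). Time passes only in rows, so rows that do not move let the fingers close. It gives the time, the measured TCP pose, the force, the opening and the grip force at its end, in the units of the state.
- observe(): the state, without advancing time (a new reading comes with each control period).
- get_image(name): name is "scene" or "top" or "wrist"; returns a dict with "image" (480x640x3 uint8, red, green, blue), "vfov" (degrees; the focal length in pixels is half the picture's height over the tangent of half this angle, whatever the lens; pixels are square), "cx", "cy" (the principal point, pixels), "xyz" and "attitude" of the camera in the world. Camera axes: x right, y down, z forward; pixel columns grow to the right and rows downward; lengths in m; the calibration is good to about 2 mm. The wrist camera is an equidistant fisheye: a pixel r from the principal point sees the ray r / f radians off the axis. A picture is of the moment at which its call begins. There is no depth.
- arm.sign_off(): hands the job in; it is judged then, once.
The state is a dict: "clock": time; "joints": joint angles; "dq": joint speeds; "joint_efforts": joint torques, N m; "position": TCP position; "ee_rot": TCP orientation; "force": force on the tool from outside, world axes, zero at the start; "ft_torque": the same for the moment, N m; "width": opening from 0.0 (shut) to 1.0 (fully open); "gripper_force": force on a finger pad.
Only numpy, scipy, OpenCV 4.12 (cv2) and the standard library are available. Lean on these libraries where they do the work, as an engineer would, in place of code of your own. Each camera call takes 0.05 s, during which the arm holds its last target. There are 200 camera calls.

## Working session

There is one attempt and no reset: what is moved stays moved. The work goes in short steps, Python scripts to look and compute and a tool call to move; the robot and the scene stay as the last step left them, time stands still between calls to the robot, and variables do not carry over. Pictures are saved under pics/ and viewed, at most 13 in all, crops included, and the job is handed in when it is done.

Besides the shell and the picture viewer there is one more tool, called after ">>>" as name([rows], argument=value, ...), one row to a line, values as JSON. drive_tool: Moves the arm, as the interface text tells. Its arguments: {"type":"object","properties":{"steps":{"type":"array"},"grip_force":{"type":"number"}},"required":["steps"]}

```bash
mkdir -p pics; cat > h.py <<'E'
import numpy as np, cv2
from scipy.spatial.transform import Rotation as R
from cell import observe, get_image, arm
def grab(n,fn):
    d=get_image(n); cv2.imwrite('pics/'+fn,d['image'][:,:,::-1]); 
    np.save('pics/'+fn+'.npy',{k:v for k,v in d.items()},allow_pickle=True); return d
def load(fn): return np.load('pics/'+fn+'.npy',allow_pickle=True).item()
def rot(a):
    a=np.array(a,float)
    return R.from_rotvec(a).as_matrix() if a.shape==(3,) else a
def ray(d,u,v,fish=False):
    f=240/np.tan(np.radians(d['vfov'])/2); x=(u-d['cx'])/f; y=(v-d['cy'])/f
    if fish:
        r=np.hypot(x,y); s=np.sinc(r/np.pi); c=np.array([x*s,y*s,np.cos(r)])
    else: c=np.array([x,y,1.])
    return rot(d['attitude'])@c
def onz(d,u,v,z,fish=False):
    r=ray(d,u,v,fish); p=np.array(d['xyz']); return p+r*(z-p[2])/r[2]
E
python3 - <<'E'
from h import *
for n in('scene','top','wrist'):
    d=grab(n,n+'0.png'); print(n,d['vfov'],d['cx'],d['cy'],d['xyz'],d['attitude'])
print(observe(),arm.tcp_to_grasp)
E
```

```text
scene 49.72704938952847 317.15425834983074 244.28478871363626 [-0.1442203   0.68576429  0.42702475] [-1.10249101  1.96294202 -1.32981898]
top 57.44601642081994 317.41285186857436 240.4316922117344 [0.44792375 0.23715438 0.93787415] [-2.1992122   2.14652243 -0.14231206]
wrist 65.70646984690485 320.2341124227344 240.53573099607908 [ 0.2640099  -0.56932074  0.38350446] [ 2.38348898 -1.70682151 -0.21540892]
{'clock': 0.15, 'joints': array([ 1.14044904,  0.43505644,  0.02497784,  1.57386902, -0.01156986,
        1.13399969, -0.07509665]), 'dq': array([-0.00271647, -0.00119002,  0.00115713, -0.00194906,  0.00107949,
        0.00029548,  0.001662  ]), 'joint_efforts': array([ 1.81166510e-03, -6.68260431e+01,  9.86005403e-01, -3.14696145e+01,
       -6.04519760e-02,  3.92877508e-02,  7.77169475e-05]), 'position': array([ 0.20101664, -0.59139078,  0.22613671]), 'ee_rot': array([-3.09839134e+00, -5.12250462e-01,  5.15365949e-04]), 'force': array([ 0.53201513, -0.07254593, -0.05750931]), 'ft_torque': array([-0.06214416, -0.02545127,  0.01323831]), 'gripper_force': 0.0, 'width': 1.0016214527173384} 0.0188
```

View pics/top0.png

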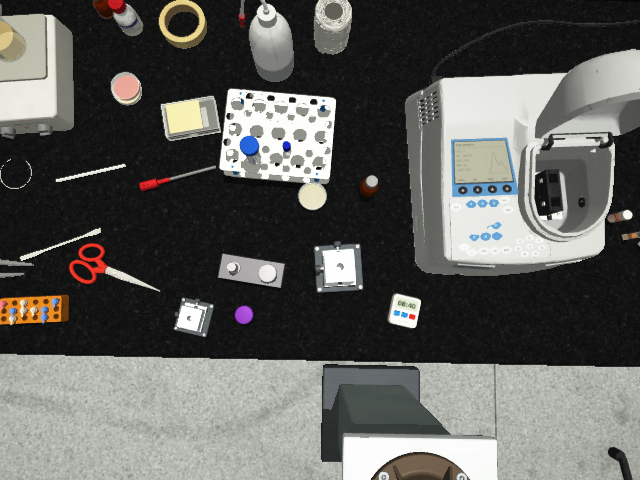

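View pics/scene0.png

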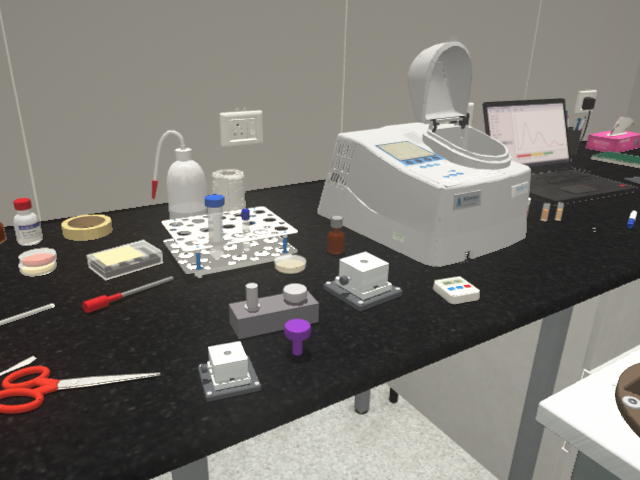

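The top view shows the rest at (251,270) with the pin at (232,267) and the plug at (267,272). The larger stage is at (339,267) and the small decoy stage at (193,317). The purple decoy is at (244,315). The scene view confirms that the pin is the slim one, at (252,297).

```bash
python3 - <<'E'
from h import *
t=load('top0.png');s=load('scene0.png')
for n,u,v,z in [('pintop',232,267,.072),('plugtop',267,272,.054),('stageTop',340,267,.061),('boreTop',340,267,.061),('bottle',372,181,.078),('timer',405,311,.018),('petri',312,196,.015),('mach corner',415,85,.15),('mach BL',420,272,.1),('hinge',575,140,.2),('bluetube',249,145,.12)]: print(n,onz(t,u,v,z).round(3))
for n,u,v,z in [('pintop',252,287,.072),('bore',363,260,.061)]: print(n,onz(s,u,v,z).round(3))
# lid height: top of lid in scene; intersect with y plane
for y in(-.1,-.2,-.3):
    r=ray(s,447,42);p=np.array(s['xyz']);print(y,(p+r*(y-p[1])/r[1]).round(3))
w=np.concatenate([cv2.resize(t['image'][225:345,170:370],None,fx=4,fy=4,interpolation=cv2.INTER_CUBIC)],0)
cv2.imwrite('pics/c1.png',w[:,:,::-1])
E
```

```text
pintop [0.488 0.388 0.072]
plugtop [0.481 0.321 0.054]
stageTop [0.494 0.175 0.061]
boreTop [0.494 0.175 0.061]
bottle [0.667 0.115 0.078]
timer [0.408 0.035 0.018]
petri [0.647 0.234 0.015]
mach corner [0.837 0.045 0.15 ]
mach BL [0.486 0.024 0.1  ]
hinge [ 0.72  -0.226  0.2  ]
bluetube [0.721 0.358 0.12 ]
pintop [0.484 0.395 0.072]
bore [0.501 0.176 0.061]
-0.1 [ 0.631 -0.1    0.411]
-0.2 [ 0.73  -0.2    0.409]
-0.3 [ 0.828 -0.3    0.407]
```

View pics/c1.png

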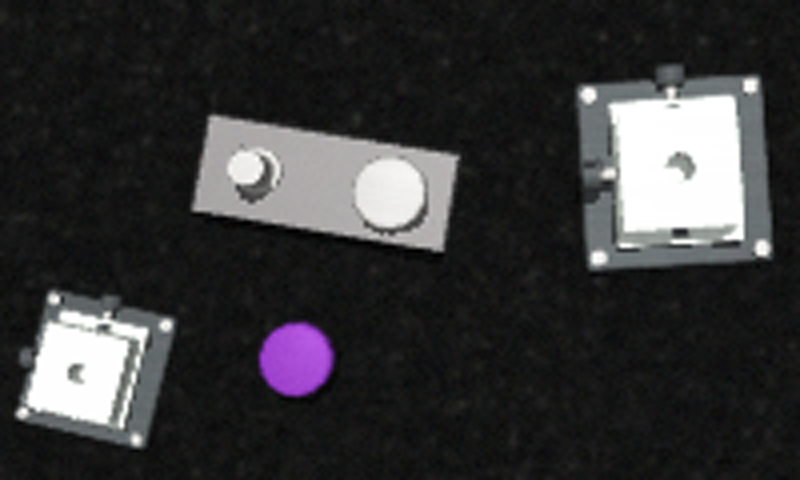

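View pics/wrist0.png

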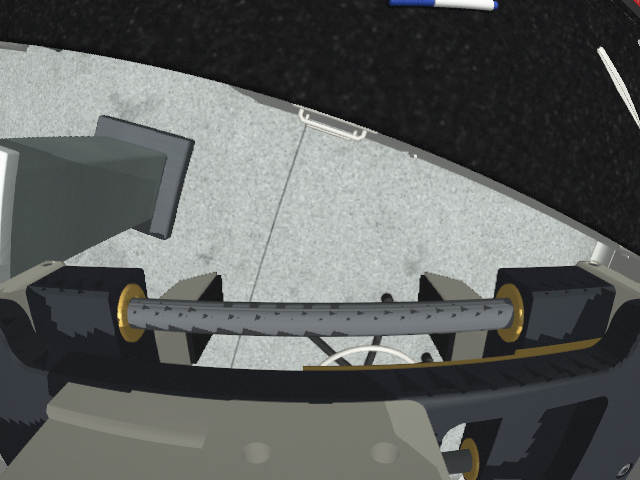

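The crop shows the pin head at full-image pixel (232,267), the plug at (267,273) and the large stage's bore at (340,267). The wrist view shows only the floor. I'll swing the arm over the near side, short of the spectrophotometer.

>>> drive_tool([
  [0, 12.5, 30, 9, 0.04],
  [0, 12.5, 30, 9, 0.04],
  [0, 12.5, 30, 9, 0.04],
  [0, 12.5, 30, 9, 0.04],
  [0, 12.5, 30, 9, 0.04],
  [0, 12.5, 30, 9, 0.04],
  [0, 12.5, 30, 9, 0.04],
  [0, 12.5, 30, 9, 0.04],
  [0, 10, 31, 0, 0.04],
  [0, 10, 31, 0, 0.04],
  [0, 10, 31, 0, 0.04],
  [0, 10, 31, 0, 0.04],
  [0, 10, 31, 0, 0.04],
  [0, 10, 31, 0, 0.04],
  [0, 10, 31, 0, 0.04],
  [0, 10, 31, 0, 0.04],
], grip_force=15)

```text
clock: 1.48
position: [0.3812, -0.1022, 0.2988]
ee_rot: [2.779, 1.464, -0.0]
force: [0.2, -0.7, -0.6]
width: 0.998
gripper_force: 0.0
```

>>> drive_tool([
  [0, 2.5, 31, 0, 0.04],
  [0, 2.5, 31, 0, 0.04],
  [0, 2.5, 31, 0, 0.04],
  [0, 2.5, 31, 0, 0.04],
  [0, 2.5, 31, 0, 0.04],
  [0, 2.5, 31, 0, 0.04],
  [0, 2.5, 31, 0, 0.04],
  [0, 2.5, 31, 0, 0.04],
  [0, 10, 33, -5, 0.025],
  [0, 10, 33, -5, 0.025],
  [0, 10, 33, -5, 0.025],
  [0, 10, 33, -5, 0.025],
  [0, 10, 33, -5, 0.025],
  [0, 10, 33, -5, 0.025],
  [0, 10, 33, -5, 0.025],
  [0, 0, 0, 0, 0],
  [0, 0, 0, 0, 0],
])

```text
clock: 2.9
position: [0.4703, 0.377, 0.2624]
ee_rot: [-2.334, -2.1, 0.003]
force: [0.1, -0.6, -0.2]
width: 0.998
gripper_force: 0.0
```

```bash
python3 - <<'E'
from h import *
o=observe();print(o['position'],o['ee_rot'],rot(o['ee_rot'])[:,1],o['force'])
d=grab('wrist','w1.png');print(d['xyz'])
E
```

```text
[0.47033948 0.37699389 0.2624093 ] [-2.33393991 -2.10041455  0.00300831] [ 0.99446538 -0.10503427 -0.00253361] [ 0.09870691 -0.62395154 -0.20907547]
[0.47809764 0.44358553 0.41986243]
```

View pics/w1.png

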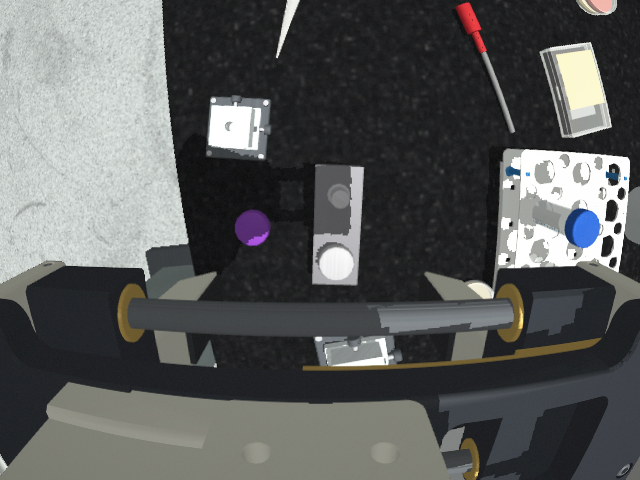

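The wrist view shows the pin at (340,195), in shade, and the plug at (336,262), both on the rest. I'll measure the pin head more closely.

```bash
python3 - <<'E'
from h import *
d=load('w1.png');t=load('top0.png')
for u,v,z in [(340,195,.072),(336,262,.054)]: print(onz(d,u,v,z,True).round(4))
c=cv2.resize(d['image'][165:295,300:380],None,fx=4.5,fy=4.5,interpolation=cv2.INTER_CUBIC)
c=cv2.normalize(np.clip(c.astype(float)*1.8,0,255),None,0,255,cv2.NORM_MINMAX).astype(np.uint8)
b=cv2.resize(t['image'][250:290,215:290],None,fx=5,fy=5,interpolation=cv2.INTER_CUBIC)
im=np.zeros((590,750,3),np.uint8);im[:585,:360]=c;im[:200,365:740]=b
cv2.imwrite('pics/c2.png',im[:,:,::-1])
E
```

```text
[0.4911 0.3974 0.072 ]
[0.4812 0.3263 0.054 ]
```

View pics/c2.png

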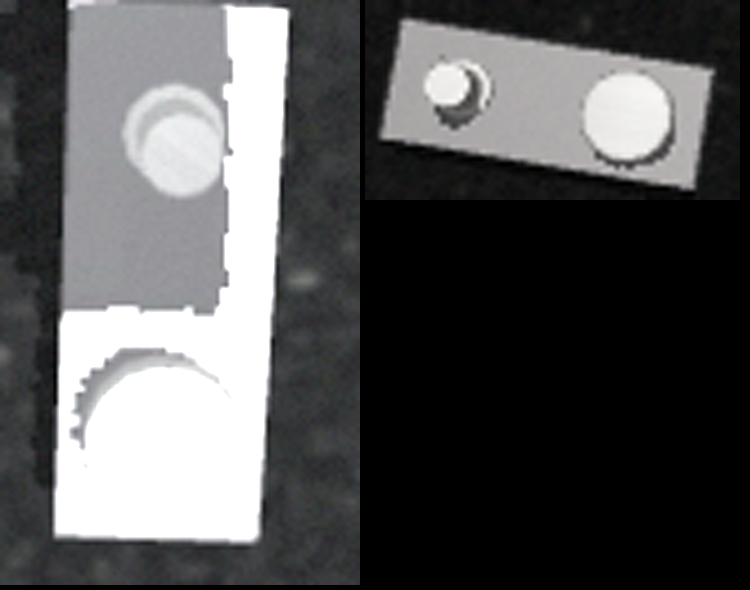

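The crop shows the pin's head top at wrist pixel (340.7,199.4) and its collar centre at (338.7,194.6). In the top view the head top is at (231.4,267).

```bash
python3 - <<'E'
from h import *
d=load('w1.png');t=load('top0.png')
print(onz(d,340.7,199.4,.072,True).round(4),onz(d,338.7,194.6,.038,True).round(4),onz(t,231.4,267,.072).round(4))
r=ray(d,337.3,261,True)
print('plug',onz(d,337.3,261,.054,True).round(4), onz(t,(628-365)/5+215,250+115/5,.054).round(4))
o=observe();print(o['position'])
E
```

```text
[0.4914 0.3932 0.072 ] [0.4911 0.3935 0.038 ] [0.4882 0.3896 0.072 ]
plug [0.4826 0.3273 0.054 ] [0.4787 0.3198 0.054 ]
[0.47072015 0.3755478  0.26288068]
```

>>> drive_tool([
  [0, 20, 15, -20, 0],
  [0, 0, 0, -30, 0],
  [0, 0, 0, -30, 0],
  [0, 0, 0, -30, 0],
  [0, 0, 0, -30, 0],
  [0, 0, 0, -30, 0],
  [0, 0, 0, -25, 0],
  [0, 0, 0, -15, 0],
  [0, 0, 0, -9, 0],
  [0.4, 0, 0, 0, 0],
  [0.5, 0, 0, 0, 0],
  [0.6, 0, 0, 0, 0],
  [0.7, 0, 0, 0, 0],
], grip_force=15)

```text
clock: 4.03
position: [0.4919, 0.3908, 0.0463]
ee_rot: [2.338, 2.098, 0.004]
force: [-0.1, 0.1, 0.1]
width: 0.761
gripper_force: 0.0
```

```bash
python3 - <<'E'
from h import *
o=observe();print(o['position'],o['force'],o['width'],o['gripper_force'])
d=grab('wrist','w2.png');s=grab('scene','s2.png')
a=cv2.resize(d['image'][200:400,150:500],None,fx=2.2,fy=2.2)[:, :770]
b=cv2.resize(s['image'][250:340,200:420],None,fx=3,fy=3)
im=np.zeros((600,800,3),np.uint8);im[:a.shape[0]*300//440,:525]=cv2.resize(a,(525,300));im[310:580,:660]=b
cv2.imwrite('pics/c3.png',im[:,:,::-1])
E
```

```text
[0.49192363 0.39079714 0.04632089] [-0.1201383   0.1496612   0.11038372] 0.7607958354978555 0.0
```

View pics/c3.png

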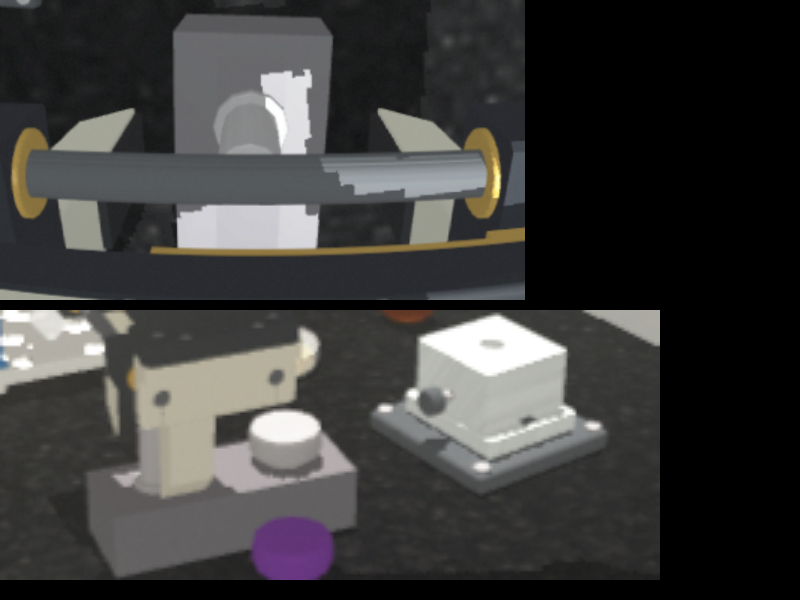

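The fingers straddle the pin head: in the wrist crop the pin is at (250,120), between pads at about 135 and 378. The plug is clear, so I'll close.

>>> drive_tool([
  [0.8, 0, 0, -1, 0],
  [1, 0, 0, 0, 0],
  [1, 0, 0, 0, 0],
  [1, 0, 0, 0, 0],
  [1, 0, 0, 0, 0],
  [1, 0, 0, 0, 0],
  [1, 0, 0, 0, 0],
  [1, 0, 0, 0, 0],
  [1, 0, 0, 0, 0],
  [1, 0, 0, 0, 0],
  [1, 0, 0, 0, 0],
  [1, 0, 0, 0, 0],
  [1, 0, 0, 0, 0],
  [1, 0, 0, 0, 0],
], grip_force=20)

```text
clock: 5.3
position: [0.4912, 0.3902, 0.0437]
ee_rot: [2.338, 2.098, -0.0]
force: [0.3, -0.4, -0.3]
width: 0.189
gripper_force: 20.0
```

>>> drive_tool([
  [1, 0, 0, 8, 0],
  [1, 0, 0, 12, 0],
  [1, 0, 0, 20, 0],
  [1, 0, 0, 30, 0],
  [1, 0, 0, 30, 0],
  [1, 1, -30, 10, 0],
  [1, 1, -35, 0, 0],
  [1, 1, -35, 0, 0],
  [1, 1, -35, 0, 0],
  [1, 1, -35, 0, 0],
  [1, 0, -35, 0, 0],
  [1, 0, -35, 0, 0],
  [1, 0, -20, 0, 0],
  [1, 0, 0, 0, 0],
  [1, 0, 0, 0, 0],
])

```text
clock: 6.55
position: [0.4966, 0.1291, 0.1548]
ee_rot: [2.34, 2.094, 0.001]
force: [0.7, 1.1, -0.7]
width: 0.192
gripper_force: 20.0
```

```bash
python3 - <<'E'
from h import *
o=observe();print(o['position'],o['force'],o['width'],o['gripper_force'])
d=grab('wrist','w3.png')
t=load('top0.png');s=load('s2.png')
im=np.zeros((600,800,3),np.uint8);im[:480,:640]=d['image']
a=cv2.resize(t['image'][255:280,328:353],None,fx=6,fy=6,interpolation=cv2.INTER_CUBIC);im[:150,645:795]=a
a=cv2.resize(s['image'][250:275,350:375],None,fx=6,fy=6,interpolation=cv2.INTER_CUBIC);im[160:310,645:795]=a
cv2.imwrite('pics/c4.png',im[:,:,::-1])
E
```

```text
[0.4966479  0.12908196 0.15478675] [ 0.730164    1.13485132 -0.69889622] 0.1921455568128005 20.000010430812836
```

View pics/c4.png

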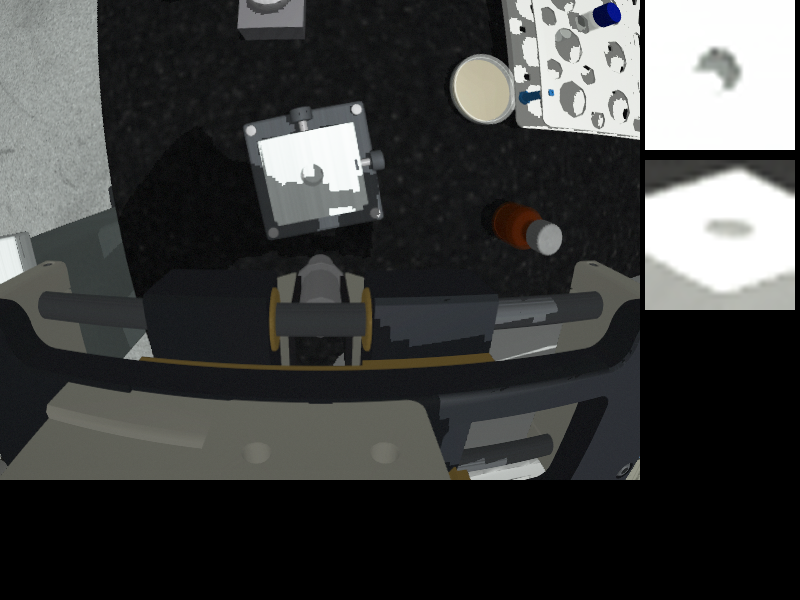

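The wrist view shows the bore at (313,174), ahead of the held pin at (320,265). The enlarged views put it at (340.2,266.7) in the top view and (364,261.3) in the scene view.

```bash
python3 - <<'E'
from h import *
d=load('w3.png')
g=cv2.cvtColor(d['image'],cv2.COLOR_RGB2GRAY)[160:190,298:330]
print(g[::2,::2])
for fn,u,v,f in (('w3.png',312.5,174,True),('top0.png',340.2,266.7,False),('s2.png',364,261.3,False)): print(fn,onz(load(fn),u,v,.061,f).round(4))
# base frame: corner screws at z~.012 in wrist and top
P=[onz(d,u,v,.014,True) for u,v in((250,131),(357,109),(377,212),(273,232))];print('base centre',np.mean(P,0).round(4))
x=P[1]-P[0];print('base yaw edge',np.degrees(np.arctan2(x[1],x[0])).round(1))
E
```

```text
[[248 248 248 250 250 248 248 247 250 250 250 250 249 249 250 251]
 [248 248 248 249 250 248 248 248 249 251 250 250 250 249 250 251]
 [247 248 248 249 249 249 249 248 160 236 249 250 250 249 250 250]
 [247 248 248 247 246 248 249 248 129 127 164 247 250 249 250 250]
 [246 248 231 248 246 248 249 248 137 129 128 153 249 249 249 250]
 [246 248 186 248 247 247 249 248 188 129 126 120 170 249 249 250]
 [246 239 171 247 247 247 248 249 188 128 125 121 113 249 249 250]
 [245 217 152 231 247 246 248 249 187 129 127 128 114 249 249 249]
 [246 216 157 228 194 189 194 197 150 128 126 127 122 249 248 249]
 [246 241 135 113 128 125 129 129 130 127 126 119 139 250 248 249]
 [246 245 183 106 108 121 126 130 128 127 117 101 166 249 249 249]
 [245 245 229 104 102 103 106 116 111 106 102 113 164 249 249 239]
 [124 125 128 126 107 103 101 103 103 105 113 131 130 130 128 128]
 [123 125 126 128 127 126 124 119 116 124 125 131 133 129 130 127]
 [123 126 125 127 127 128 130 128 125 125 125 130 131 129 129 128]]
w3.png [0.4974 0.1785 0.061 ]
top0.png [0.4945 0.1745 0.061 ]
s2.png [0.496  0.1773 0.061 ]
base centre [0.4976 0.1776 0.014 ]
base yaw edge 4.9
```

>>> drive_tool([
  [1, 0.5, 23, 0, 0],
  [1, 0, 23, 0, 0],
  [1, 0, 0, -20, 0],
  [1, 0, 0, -20, 0],
  [1, 0, 0, -10, 0],
  [1, 0, 0, -4, 0],
  [1, 0, 0, 0, 0],
  [1, 0, 0, 0, 0],
  [1, 0, 0, 0, 0],
  [1, 0, 0, 0, 0],
])

```text
clock: 7.43
position: [0.4973, 0.1765, 0.1006]
ee_rot: [2.338, 2.097, 0.002]
force: [0.6, 0.7, -0.4]
width: 0.189
gripper_force: 20.0
```

>>> drive_tool([
  [1, 0, 0, -1, 0],
  [1, 0, 0, -1, 0],
  [1, 0, 0, -0.5, 0],
  [1, 0, 0, -0.5, 0],
  [1, 0, 0, -0.5, 0],
  [1, 0, 0, -0.5, 0],
  [1, 0, 0, 0, 0],
  [1, 0, 0, 0, 0],
])

```text
clock: 8.1
position: [0.4966, 0.176, 0.0956]
ee_rot: [2.338, 2.098, -0.001]
force: [0.3, -0.0, -0.5]
width: 0.191
gripper_force: 20.0
```

>>> drive_tool([
  [1, 0, 0, -0.5, 0],
  [1, 0, 0, -0.5, 0],
  [1, 0, 0, 0, 0],
  [1, 0, 0, 0, 0],
])

```text
clock: 8.43
position: [0.4966, 0.1761, 0.0946]
ee_rot: [2.338, 2.098, -0.001]
force: [-0.1, -0.7, -0.8]
width: 0.193
gripper_force: 20.0
```

>>> drive_tool([
  [1, 0, 0, -0.5, 0],
  [1, 0, 0, -0.5, 0],
  [1, 0, 0, 0, 0],
  [1, 0, 0, 0, 0],
])

```text
clock: 8.77
position: [0.4966, 0.1761, 0.0937]
ee_rot: [2.338, 2.098, -0.0]
force: [-0.8, -1.4, -0.4]
width: 0.189
gripper_force: 20.0
```

>>> drive_tool([
  [1, 0, 0, -0.5, 0],
  [1, 0, 0, -0.5, 0],
  [1, 0, 0, 0, 0],
  [1, 0, 0, 0, 0],
])

```text
clock: 9.1
position: [0.4967, 0.1761, 0.0927]
ee_rot: [2.338, 2.098, -0.0]
force: [-1.0, -2.6, -1.1]
width: 0.189
gripper_force: 20.0
```

>>> drive_tool([
  [1, -0.1, -0.5, 0, 0],
  [1, 0, 0, 0, 0],
  [1, 0, 0, -0.5, 0],
  [1, 0, 0, -0.5, 0],
  [1, 0, 0, 0, 0],
  [1, 0, 0, 0, 0],
])

```text
clock: 9.6
position: [0.4967, 0.1758, 0.0917]
ee_rot: [-2.338, -2.098, -0.0]
force: [-0.3, -0.8, -0.6]
width: 0.189
gripper_force: 20.0
```

```bash
python3 - <<'E'
from h import *
o=observe();print(o['position'],o['force'],o['ft_torque'])
s=grab('scene','s4.png')
cv2.imwrite('pics/c5.png',cv2.resize(s['image'][210:310,300:430],None,fx=5,fy=5,interpolation=cv2.INTER_CUBIC)[:,:,::-1])
E
```

```text
[0.49665912 0.17584945 0.09174076] [-0.3332496  -0.77457446 -0.56407154] [-0.12475205 -0.01165722 -0.03794778]
```

View pics/c5.png

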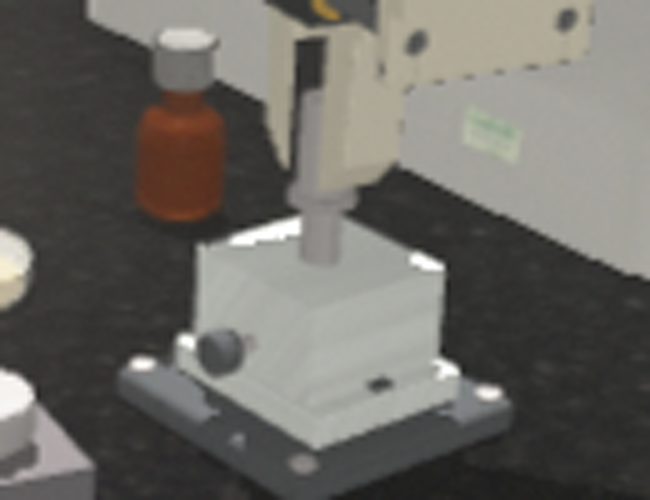

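The scene crop shows the shank entering the bore at (320,262), upright, with about 21 mm still showing. The vertical force is near zero, so I'll continue down.

>>> drive_tool([
  [1, 0, -0.2, 0, 0],
  [1, 0, 0, -0.7, 0],
  [1, 0, 0, -0.7, 0],
  [1, 0, 0, -0.7, 0],
  [1, 0, 0, -0.7, 0],
  [1, 0, 0, -0.7, 0],
  [1, 0, 0, 0, 0],
])

```text
clock: 10.23
position: [0.4966, 0.1756, 0.0881]
ee_rot: [-2.338, -2.098, -0.0]
force: [-0.6, 0.2, -0.4]
width: 0.191
gripper_force: 20.0
```

>>> drive_tool([
  [1, 0, 0, -0.7, 0],
  [1, 0, 0, -0.7, 0],
  [1, 0, 0, -0.7, 0],
  [1, 0, 0, -0.7, 0],
  [1, 0, 0, -0.7, 0],
  [1, 0, 0, 0, 0],
])

```text
clock: 10.73
position: [0.4964, 0.1756, 0.0846]
ee_rot: [-2.338, -2.098, 0.0]
force: [-0.8, -0.3, -0.6]
width: 0.188
gripper_force: 20.0
```

>>> drive_tool([
  [1, -0.1, 0, -0.7, 0],
  [1, 0, 0, -0.7, 0],
  [1, 0, 0, -0.7, 0],
  [1, 0, 0, -0.7, 0],
  [1, 0, 0, -0.7, 0],
  [1, 0, 0, -0.7, 0],
  [1, 0, 0, 0, 0],
])

```text
clock: 11.32
position: [0.4964, 0.1755, 0.0803]
ee_rot: [-2.338, -2.098, 0.0]
force: [-0.6, -0.1, -2.1]
width: 0.191
gripper_force: 20.0
```

>>> drive_tool([
  [1, 0, 0, -0.7, 0],
  [1, 0, 0, -0.7, 0],
  [1, 0, 0, -0.7, 0],
  [1, 0, 0, -0.7, 0],
  [1, 0, 0, -0.7, 0],
  [1, 0, 0, -0.7, 0],
  [1, 0, 0, -0.7, 0],
  [1, 0, 0, 0, 0],
])

```text
clock: 11.98
position: [0.4964, 0.1755, 0.0754]
ee_rot: [-2.338, -2.098, 0.0]
force: [-1.4, 0.4, -2.5]
width: 0.192
gripper_force: 20.0
```

>>> drive_tool([
  [1, 0, 0, -0.5, 0],
  [1, 0, 0, -0.5, 0],
  [1, 0, 0, -0.5, 0],
  [1, 0, 0, -0.5, 0],
  [1, 0, 0, -0.5, 0],
  [1, 0, 0, -0.5, 0],
  [1, 0, 0, 0, 0],
])

```text
clock: 12.57
position: [0.4964, 0.1755, 0.0725]
ee_rot: [-2.338, -2.098, 0.0]
force: [0.0, 0.0, -1.1]
width: 0.19
gripper_force: 20.0
```

```bash
python3 - <<'E'
from h import *
o=observe();print(o['position'],o['force'],o['ft_torque'])
s=grab('scene','s5.png')
cv2.imwrite('pics/c6.png',cv2.resize(s['image'][210:310,300:430],None,fx=5,fy=5,interpolation=cv2.INTER_CUBIC)[:,:,::-1])
E
```

```text
[0.49644289 0.17553672 0.0725102 ] [ 0.01445738  0.04366929 -1.10445305] [ 0.0463305  -0.01704977 -0.02475194]
```

View pics/c6.png

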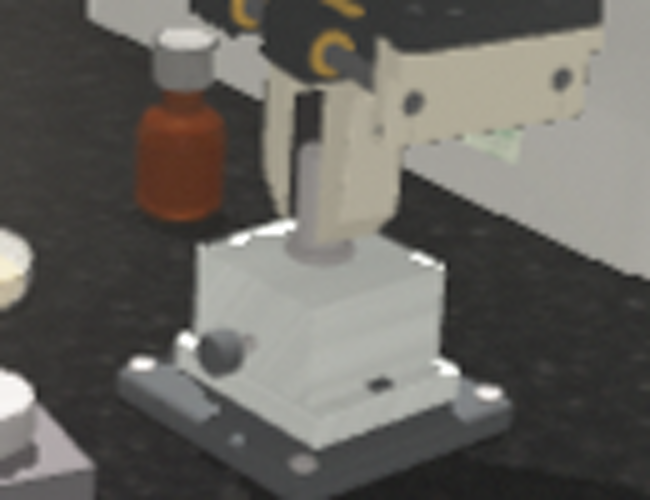

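The collar at (320,250) is on or just above the face. I'll take the last millimetres in small steps until the force rises.

>>> drive_tool([
  [1, 0, 0, -0.4, 0],
  [1, 0, 0, -0.4, 0],
  [1, 0, 0, 0, 0],
])

```text
clock: 12.87
position: [0.4965, 0.1755, 0.0718]
ee_rot: [2.338, 2.098, -0.0]
force: [-0.3, -0.8, -0.6]
width: 0.193
gripper_force: 20.0
```

>>> drive_tool([
  [1, 0, 0, -0.4, 0],
  [1, 0, 0, -0.4, 0],
  [1, 0, 0, 0, 0],
])

```text
clock: 13.12
position: [0.4965, 0.1756, 0.071]
ee_rot: [2.338, 2.098, -0.0]
force: [-0.3, 0.1, 0.3]
width: 0.188
gripper_force: 20.0
```

>>> drive_tool([
  [1, 0, 0, -0.4, 0],
  [1, 0, 0, -0.4, 0],
  [1, 0, 0, 0, 0],
])

```text
clock: 13.37
position: [0.4966, 0.1756, 0.0706]
ee_rot: [2.338, 2.098, 0.0]
force: [-1.6, -0.9, 4.9]
width: 0.194
gripper_force: 20.0
```

>>> drive_tool([
  [1, 0, 0, -0.4, 0],
  [1, 0, 0, 0, 0],
  [1, 0, 0, 0, 0],
])

```text
clock: 13.62
position: [0.4966, 0.1756, 0.0705]
ee_rot: [2.338, 2.098, 0.0]
force: [-2.6, -1.8, 9.4]
width: 0.191
gripper_force: 20.0
```

The arm stalled at 9.4 N at the predicted flush height, so the collar is seated. I'll ease off, release and retreat.

>>> drive_tool([
  [1, 0.1, 0.1, 0.5, 0],
  [1, 0, 0, 0, 0],
  [0.6, 0, 0, 0, 0],
  [0.5, 0, 0, 0, 0],
  [0.5, 0, 0, 0, 0],
  [0.5, 0, 0, 0, 0],
  [0.5, 0, 0, 0, 0],
  [0.5, 0, 0, 0, 0],
  [0.5, 0, 0, 0, 0],
  [0.5, 0, 0, 10, 0],
  [0.5, 0, 0, 25, 0],
  [0.5, 0, 0, 30, 0],
  [0.5, 0, 0, 30, 0],
  [0.5, -10, 30, 20, 0],
  [0.5, -10, 35, 0, 0],
  [0.5, -10, 35, 0, 0],
  [0.5, 0, 0, 0, 0],
  [0.5, 0, 0, 0, 0],
])

```text
clock: 15.12
position: [0.4653, 0.2783, 0.1864]
ee_rot: [-2.332, -2.104, -0.002]
force: [0.9, -0.7, -0.8]
width: 0.503
gripper_force: 0.0
```

```bash
python3 - <<'E'
from h import *
o=observe();print(o['position'],o['force'],o['width'])
s=grab('scene','s6.png')
cv2.imwrite('pics/c7.png',cv2.resize(s['image'][210:350,220:430],None,fx=3.5,fy=3.5,interpolation=cv2.INTER_CUBIC)[:,:,::-1])
E
```

```text
[0.46529009 0.27833449 0.18640936] [ 0.87479201 -0.65698986 -0.75963296] 0.5032510905252606
```

View pics/c7.png

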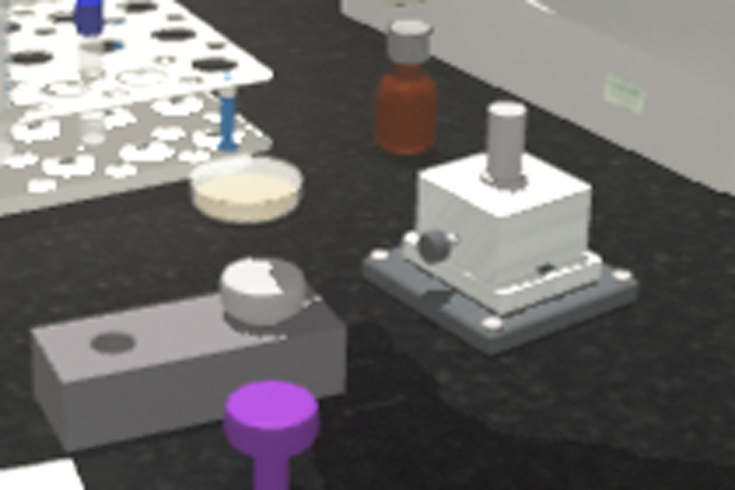

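The pin stands flush and upright in the block at (504,180). The plug is still in the rest, and the dropper bottle and dish are undisturbed.

```bash
python3 -c "
from cell import arm
print(arm.sign_off())"
```

```text
the job is handed in; nothing more can be done
None
```

The pin is pressed home in the larger stage's bore with its collar flush and released, the wrist force readings stayed below about 10 N, the plug and bystanders were left alone, and the job is handed in (no verdict was returned).

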